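# Sweep the microscope bench clear and latch the parts bay

### The arm

A 6-joint arm with a two-finger parallel gripper is mounted at the origin on the work surface. World frame = base frame: x ahead of the robot, y to its left, z up, the work surface at z = 0. Lengths are in m, angles in rad, forces in N, time in s.
With the tool pointing down it reaches from about 0.375 to 0.9 m from the base axis. Payload 3.1 kg.
Tool frame: the origin (TCP) lies at the very end of the fingers, on their centre line; the grasp point (between the pads) lies 19 mm behind it; z points along the fingers, y is the line along which they close (so a half turn about z gives the same grasp; the last joint's range is limited). The gripper opens to 85 mm and grips with 20 to 120 N. Pads are 22 mm wide; open, the fingers measure 114 mm over their backs; the gripper's body (76 mm by 85 mm) begins 54 mm behind the grasp point. The pads swing forward as they close: fully open they stand 13 mm farther back than shut.
Start: joints at [1.119, 0.527, 1.433, -0, 1.181, -0.178], TCP at [0.168, 0.602, 0.231] pointing down, gripper open.
Joint ranges: [-3.08, 3.08], [-0.75, 2.2], [0.22, 2.44], [-1.43, 4.57], [0, 2.65], [-2.85, 2.85]. Speed limits (rad/s): [2.79, 2.79, 3.14, 3.14, 3.14, 3.14].

### API

Orientations are given as a unit quaternion [x, y, z, w].
In Python, from station import telemetry, snapshot, ticket gives the robot as it stands.
- The arm moves only by the tool move_arm, never from a script. Its argument "commands" is text: rows parted by semicolons, each of 7 numbers parted by spaces: the shift along the tool's x, y, z in mm, then the turn, a rotation vector about the tool's x, y, z in degrees, then the opening, from -1 (shut) to 1 (fully open). A call has exactly 5 rows; each row is the pose to reach, as a shift and turn from the pose commanded when the call began, along the tool's axes at that moment; what a row does not reach only later rows make up. A row lasts 1/8 s, in which the tool goes at most 62.5 mm and 10.7 degrees, less where a joint would pass 70% of its speed; a pose out of reach is approached as far as the arm can. A call with a gripper value outside its range is refused whole. The fingers move at their own pace and stop on an object; "grip_force" is the grip in N (left out, the last holds). Time passes only in rows, so rows that repeat a pose let the fingers close, or fill a call up. It gives the time, the measured TCP pose, the force, the opening and the grip force at its end, in the units of the state.
- telemetry.sense(): the state, without advancing time (a new reading comes with each control period).
- snapshot(name): name is "scene" or "top"; returns a dict with "image" (480x640x3 uint8, red, green, blue), "fx", "fy", "cx", "cy" (pixels), "pose" (4x4, takes a point from camera to world coordinates). Camera axes: x right, y down, z forward; pixel columns grow to the right and rows downward; lengths in m; the calibration is good to about 2 mm. A picture is of the moment at which its call begins. There is no depth.
- ticket.sign_off(): hands the job in; it is judged then, once.
The state is a dict: "t": time; "q": joint angles; "qd": joint speeds; "tau": joint torques, N m; "tcp_pos": TCP position; "tool_rot": TCP orientation; "force": force on the tool from outside, world axes, zero at the start; "ft_torque": the same for the moment, N m; "finger_gap": opening from 0.0 (shut) to 1.0 (fully open); "gripper_force": force on a finger pad.
Only numpy, scipy, OpenCV 4.12 (cv2) and the standard library are available. Lean on these libraries where they do the work, as an engineer would, in place of code of your own. Each camera call takes 0.05 s, during which the arm holds its last target. There are 200 camera calls.

### The job

Clear the loose black clamping blocks and round post feet off the optical table: pull the hand sweeper out of its upright holder and with it sweep every piece along the table until all lie inside the white parts bay, behind the line of its latch bar, never touching the pieces with the gripper. Then swing the bay's latch bar shut across the mouth until it rests home in its catch, lock it by pulling the steel locking pin out of its upright stand and setting it fully down in the eye over the catch, and leave the sweeper standing back down in its holder; do not disturb the slide box.

Things in the scene. Friction and masses are not known exactly. Their poses are not given: they have to be found in the camera images.
- bay: white three-sided parts bay fixed to the table, which is its floor. Walls 10 mm thick, 36 mm high, with lips flaring out from the mouth's corners to (-132, +-133) mm; inside 230 (x) x 200 mm. Origin at table height; x runs from the open mouth (line x = -100 mm, y from -100 to +100 mm) to the back wall (inner face x = +130 mm). Pieces start outside it, at x -370 to -175, y -145 to +55 mm.
- latch (a joint): angle of the black latch bar: 320 mm long from its pivot, 12 mm wide, 10 to 30 mm above the table, swinging level. 0 = shut: along the bay's -y across the mouth, end in the catch (a stop). Grows as it opens outwards; at q it points along (-sin q, -cos q) in the bay's frame; other stop at 2.2. Stays where left (friction 0.12 N m). Starts at 1.4 to 1.55.
- latch_pin (a point): top of the round upright pin on the latch bar, 16 mm in diameter, 190 mm from the pivot, its top 85 mm above the table; it stands up 55 mm free above the bar, to pinch or push.
- latch_pivot (a point): the latch's upright pivot axis, at table height, at (-145, +150) mm in the bay's frame. The catch, a dark steel C-shaped keeper, stands at the mouth's other corner, at (-145, -155) mm in that frame, and with its eye fills x -182 to -129, y -172 to -138 mm, 66 mm high.
- sweeper: hand sweeper, 178 mm tall, 0.18 kg, standing upright: at its foot a solid blade 80 mm (its y) x 22 mm (its x) x 50 mm high, above it in the middle a square wooden handle 20 x 20 mm up to the top. Origin at the centre of the blade's underside, z up the handle, x across the blade's flat faces; the same from both sides.
- sweeper_grip (a point): point in the sweeper's handle 145 mm above its underside, good to grip.
- holder: grey open-topped upright holder fixed to the table, outside 42 mm (its x) x 100 mm (its y) x 65 mm high, walls and floor 5 mm thick (inside 32 x 90 mm). Origin at the centre of its underside. The sweeper stands in it on the floor, its blade along the holder's y, the axes parallel.
- clamp1: black clamping block 60 x 32 x 26 mm (its x, y, z), edges square, 0.1 to 0.2 kg, lying flat; origin at the centre of its underside, z up. May be absent (None).
- clamp2: black clamping block 60 x 32 x 26 mm (its x, y, z), edges square, 0.1 to 0.2 kg, lying flat; origin at the centre of its underside, z up. May be absent (None).
- clamp3: black clamping block 60 x 32 x 26 mm (its x, y, z), edges square, 0.1 to 0.2 kg, lying flat; origin at the centre of its underside, z up. May be absent (None).
- foot1: black round post foot, a disc 60 mm across and 26 mm high, 0.13 to 0.25 kg, lying flat; origin at the centre of its underside, z up. May be absent (None).
- foot2: black round post foot, a disc 60 mm across and 26 mm high, 0.13 to 0.25 kg, lying flat; origin at the centre of its underside, z up. May be absent (None).
- foot3: black round post foot, a disc 60 mm across and 26 mm high, 0.13 to 0.25 kg, lying flat; origin at the centre of its underside, z up. May be absent (None).
- catch_eye (a point): centre of the mouth of the eye over the catch: a block 34 x 34 x 30 mm with a square upright hole 22 mm wide right through it, its flat top (this point) 66 mm above the table, sides along the bay's x and y. A pin seated in it stands just in front of the shut latch bar and blocks it.
- lockpin: steel locking pin 103 mm long, 0.09 kg, standing upright: shank 14 mm in diameter and 58 mm long, above it a round head 24 mm in diameter and 45 mm high. Origin at the shank's tip, z up. In the stand its tip is 7 mm above the table; seated in the eye, the head rests on the eye's top and the tip is 8 mm above the table.
- stand: black upright stand for the locking pin, fixed to the table, 46 x 46 x 65 mm with a square hole 19 mm wide; origin at the centre of its underside.
- slidebox: bystander: blue slide box 85 x 120 x 30 mm, loose; origin at the centre of its underside.

How it is judged:
By the outcome, as a careful person would: the job done as asked, in the order asked, and still so for the second after the job is handed in, with the robot touching nothing.
Of clamp1, clamp2, clamp3, foot1, foot2, foot3 only 4 to 6 are there at a start; the rules pass over those that are not, and their reading is None.
At some moment in a run one of clamp1, clamp2, clamp3, foot1, foot2, foot3 may be knocked a few centimetres aside while the robot is not near it.
It also fails if it takes over 210 s, if anything falls off the work surface, if the arm or the gripper's body presses on something with over 40 N, if the wrist force passes 120 N, or if a joint passes its speed limit or range.

## Working session

There is one attempt and no reset: what is moved stays moved. The work goes in short steps, Python scripts to look and compute and a tool call to move; the robot and the scene stay as the last step left them, time stands still between calls to the robot, and variables do not carry over. Pictures are saved under pics/ and viewed, at most 14 in all, crops included, and the job is handed in when it is done.

Besides the shell and the picture viewer there is one more tool, called after "Call:" in YAML: its name, and indented under it one key for each argument. move_arm: Moves the arm, as the interface text tells. Its arguments: {"type":"object","properties":{"commands":{"type":"string"},"grip_force":{"type":"number"}},"required":["commands"]}

```bash
mkdir -p pics; ls
python3 - <<'E'
from station import telemetry, snapshot
import cv2,numpy as np
s=telemetry.sense(); print(s)
for n in("scene","top"):
    d=snapshot(n); cv2.imwrite(f"pics/{n}0.png",d["image"][:,:,::-1]); print(n,d["fx"],d["cx"],d["cy"],np.round(d["pose"],4).tolist())
E
```

```text
pics
{'t': 0.0, 'q': array([ 1.11948944e+00,  5.28466972e-01,  1.43393824e+00, -2.66579580e-05,
        1.18140400e+00, -1.78472653e-01]), 'qd': array([9.06790452e-04, 1.52689324e-03, 3.54756242e-04, 3.14354261e-04,
       2.11945967e-04, 4.64157888e-06]), 'tau': array([-4.68570979e-04, -4.42345583e+01, -1.78026706e+01, -1.34018023e-04,
        8.36914434e-03,  1.51897763e-05]), 'tcp_pos': array([0.16804886, 0.60121744, 0.23032171]), 'tool_rot': array([ 1.35989286e-01,  9.90709688e-01, -1.05760593e-03, -3.31528411e-04]), 'force': array([-0.48780511,  0.72967687, -0.42879466]), 'ft_torque': array([-0.02638733,  0.04111615, -0.03747867]), 'gripper_force': 0.0, 'finger_gap': 0.9989469929288739}
scene 612.7951480770878 319.1720370213246 243.81881945971415 [[-0.088, 0.6412, -0.7623, 1.327], [0.996, 0.0459, -0.0763, -0.0006], [-0.014, -0.766, -0.6427, 0.7755], [0.0, 0.0, 0.0, 1.0]]
top 492.4615649087744 313.8906865363717 242.4297283992746 [[-0.0155, -0.9907, 0.1351, 0.4375], [-0.9999, 0.0154, -0.0017, -0.0542], [-0.0004, -0.1351, -0.9908, 1.0695], [0.0, 0.0, 0.0, 1.0]]
```

View pics/top0.png

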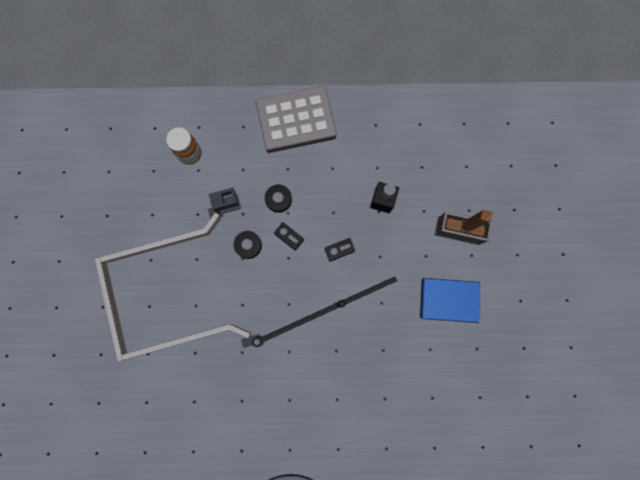

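View pics/scene0.png

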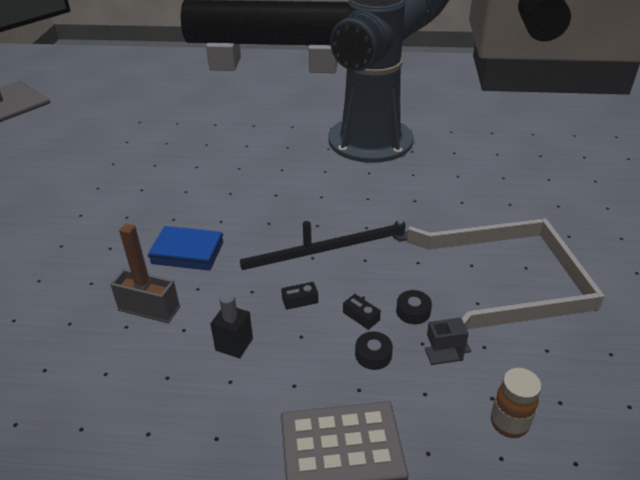

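The top view shows the bay at left, its mouth to the right near (205,232)/(230,327). The latch pivot is at (257,341) with its pin at (341,303), and the catch is at (225,201). There are two feet, (278,198) and (247,244), and two clamps, (289,236) and (340,249). The stand is at (385,197), the sweeper holder at (466,228) and the slide box at (451,300). The scene view agrees: four pieces are present.

```bash
cat > h.py <<'E'
from station import telemetry, snapshot, ticket
import cv2,numpy as np
def cam(n):
    d=snapshot(n); return d
def bp(d,u,v,z):
    P=d["pose"]; r=P[:3,:3]@np.array([(u-d["cx"])/d["fx"],(v-d["cy"])/d["fy"],1]); c=P[:3,3]
    return (c+r*(z-c[2])/r[2])[:2]
def pj(d,p):
    P=d["pose"]; q=P[:3,:3].T@(np.asarray(p)-P[:3,3]); return np.array([d["fx"]*q[0]/q[2]+d["cx"],d["fy"]*q[1]/q[2]+d["cy"]])
E
python3 - <<'E'
from h import *
a=cv2.imread("pics/top0.png")
cv2.imwrite("pics/c1.png",cv2.resize(a[180:365,90:290],None,fx=4,fy=4,interpolation=cv2.INTER_CUBIC)[:600])
cv2.imwrite("pics/c1b.png",cv2.resize(a[170:330,265:500],None,fx=3.4,fy=3.4,interpolation=cv2.INTER_CUBIC))
E
python3 -c "
import cv2
a=cv2.imread('pics/top0.png')
cv2.imwrite('pics/c1.png',cv2.resize(a[180:365,90:350],None,fx=3,fy=3,interpolation=cv2.INTER_CUBIC))"
```

```text
(no output)
```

View pics/c1.png

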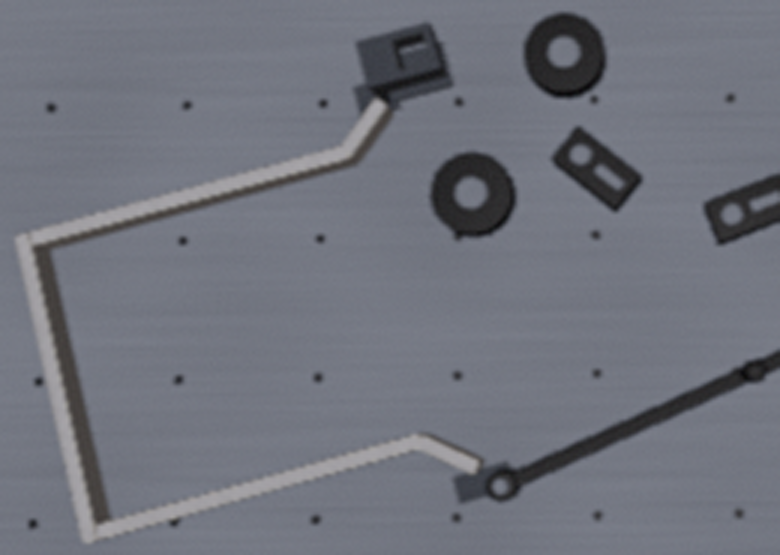

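View pics/c1b.png

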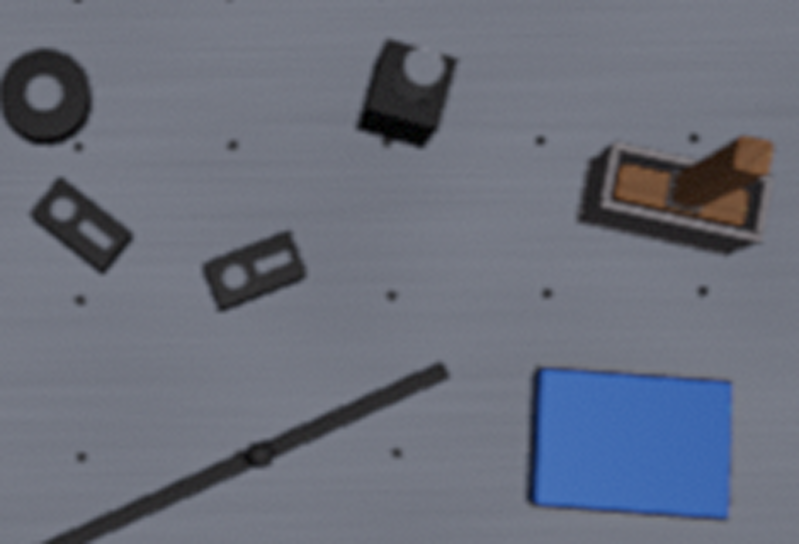

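The crops give the corners of every part. The eye hole is centred near crop (411,50), the lockpin top at (425,67), the handle top at (753,155), and the holder rim corners at (613,144), (772,178), (760,242) and (602,208).

Run:
```python
from h import *
import json
from scipy.optimize import least_squares
d=cam("top"); 
A=lambda U,V:((U+.5)/3-.5+90,(V+.5)/3-.5+180)
B=lambda U,V:((U+.5)/3.4-.5+265,(V+.5)/3.4-.5+170)
def fit(pts,x0):
    def T(x,m): c,s=np.cos(x[2]),np.sin(x[2]); return x[:2]+np.array([c*m[0]-s*m[1],s*m[0]+c*m[1]])
    f=lambda x:np.concatenate([bp(d,*uv,z)-T(x,m) for uv,m,z in pts])*1000
    r=least_squares(f,x0,loss="soft_l1"); print(np.round(r.x,4),"res mm",np.round(r.fun,1)); return r.x
bay=fit([(A(18,236),(.14,-.11),.036),(A(88,541),(.14,.11),.036),(A(350,157),(-.1,-.1),.036),(A(420,434),(-.1,.1),.036),(A(411,50),(-.155,-.155),.066),(A(501,486),(-.145,.15),.035)],[.5,.3,1.6])
R=np.array([[np.cos(bay[2]),-np.sin(bay[2])],[np.sin(bay[2]),np.cos(bay[2])]])
tob=lambda p:(R.T@(p-bay[:2])).round(4)
hw=[(-.021,.05),(-.021,-.05),(.021,-.05),(.021,.05)]
# order of corners in img: TL,TR,BR,BL ; world +x up, +y left
q=[(613,144),(772,178),(760,242),(602,208)]; m=[(.021,.05),(.021,-.05),(-.021,-.05),(-.021,.05)]
print("holder");ho=fit([(B(*a),b,.065) for a,b in zip(q,m)],[.4,-.4,0]); print("handle top",bp(d,*B(753,155),.183))
print("stand lp head",bp(d,*B(425,67),.110)); 
print("stand");fit([(B(*a),b,.065) for a,b in zip([(388,40),(457,58),(427,135),(359,118)],[(.023,.023),(.023,-.023),(-.023,-.023),(-.023,.023)])],[.5,-.2,0])
for n,q in(("cA",[(62,178),(132,237),(103,271),(31,214)]),("cB",[(288,232),(305,275),(221,310),(204,266)])):
    P=[bp(d,*B(*a),.024) for a in q]; c=np.mean(P,0); print(n,c,tob(c))
for n,uv in(("f1",A(564,53)),("f2",A(471,194))):
    c=bp(d,*uv,.026); print(n,c,tob(c))
lp=bp(d,*A(753,370),.085); e=bp(d,*B(443,370),.03)
print("latchpin",lp,tob(lp),"end",e,tob(e)); print("eye",bp(d,*A(411,50),.066),tob(bp(d,*A(411,50),.066)))
for p in [(.13,0),(-.1,0),(-.145,.15),(-.155,-.155),(-.145,-.155)]: print(p,bay[:2]+R@p)
print("box",[bp(d,*B(*a),.03).round(3).tolist() for a in[(538,368),(732,380),(728,518),(537,504)]])
```

```text
[0.4823 0.242  1.8255] res mm [-1.8 -0.5  0.6 -2.3  0.   1.7 -0.8  1.   2.7 -6.9  0.   1.3]
holder
[ 0.603  -0.3721 -0.234 ] res mm [-1.1 -0.6 -0.4  0.9  1.2  1.   0.4 -1.7]
handle top [ 0.60370706 -0.37176098]
stand lp head [ 0.67286236 -0.20872304]
stand
[ 0.6713 -0.205  -0.3949] res mm [-0.1 -1.1  5.6 -0.7  0.1  1.8 -6.3  0.5]
cA [ 0.59524649 -0.00230301] [-0.2649 -0.0477]
cB [ 0.5644451  -0.11061406] [-0.362   0.0094]
f1 [0.67954045 0.02086868] [-0.2637 -0.1351]
f2 [0.57788875 0.08769629] [-0.1734 -0.0536]
latchpin [ 0.44960645 -0.10719745] [-0.3297  0.1196] end [ 0.49985468 -0.22579146] [-0.4571  0.1009]
eye [0.67404525 0.12422047] [-0.1623 -0.1559]
(0.13, 0) [0.44956606 0.36783231]
(-0.1, 0) [0.50750778 0.14525028]
(-0.145, 0.15) [0.37368202 0.06391355]
(-0.155, -0.155) [0.67136434 0.13107183]
(-0.145, -0.155) [0.66884514 0.14074931]
box [[0.5, -0.285], [0.491, -0.405], [0.407, -0.397], [0.417, -0.28]]
```

```bash
cat >> h.py <<'E'
from scipy.spatial.transform import Rotation as Ro
BAY=np.array([.4823,.242,1.8255])
def b2w(x,y):
    c,s=np.cos(BAY[2]),np.sin(BAY[2]); return BAY[:2]+np.array([c*x-s*y,s*x+c*y])/1000
def w2b(p):
    c,s=np.cos(BAY[2]),np.sin(BAY[2]); d=(np.asarray(p)[:2]-BAY[:2])*1000; return np.array([c*d[0]+s*d[1],-s*d[0]+c*d[1]])
def rot(yaw): # tool down, y axis at yaw deg
    a=np.radians(yaw); y=np.array([np.cos(a),np.sin(a),0]); z=np.array([0,0,-1.]); return Ro.from_matrix(np.c_[np.cross(y,z),y,z])
def plan(wps):
    s=telemetry.sense(); p,R=s["tcp_pos"],Ro.from_quat(s["tool_rot"])
    y=R.as_matrix()[:,1]; print("t",s["t"],"tcp",p.round(4),"yaw",np.degrees(np.arctan2(y[1],y[0])).round(1),"gap",round(s["finger_gap"],3),"F",s["force"].round(1),"bay",w2b(p).round(0),"q6",np.degrees(s["q"][5]).round(0))
    for x,yy,z,w in wps:
        t=np.array([x,yy,z]); T=rot(w)
        print("shift",(R.inv().apply(t-p)*1000).round(1),"turn",np.degrees((R.inv()*T).as_rotvec()).round(1)); p,R=t,T
E
python3 - <<'E'
from h import *
plan([(.5,.1,.3,30),(.603,-.372,.25,-13.4),(.603,-.372,.131,-13.4)])
E
```

```text
t 0.15 tcp [0.1681 0.6014 0.2306] yaw 74.4 gap 0.999 F [ 0.3 -0.6 -0.3] bay [427. 213.] q6 -10.0
shift [-454.7 -393.6  -68.9] turn [-0.1  0.  44.4]
shift [-460.3 -146.8   50. ] turn [ 0.   0.  43.4]
shift [  0.   0. 119.] turn [0. 0. 0.]
```

Call:
move_arm:
  commands: "-45 -40 -30 0 0 0 1; -90 -80 -60 0 0 0 1; -135 -120 -69 0 0 0 1; -180 -160 -69 0 0 0 1; -225 -195 -69 0 0 0 1"

```text
t: 0.78
tcp_pos: [0.3331, 0.3518, 0.3006]
tool_rot: [0.136, 0.991, 0.0, 0.0]
force: [0.4, 0.0, -0.8]
finger_gap: 1.0
gripper_force: 0.0
```

Call:
move_arm:
  commands: "-45 -40 0 0 0 9 1; -90 -80 0 0 0 18 1; -135 -120 0 0 0 27 1; -180 -160 0 0 0 36 1; -230 -198 0 0 0 44.4 1"

```text
t: 1.4
tcp_pos: [0.5009, 0.0993, 0.3003]
tool_rot: [0.502, 0.865, 0.0, -0.0]
force: [0.7, -0.1, 0.6]
finger_gap: 1.004
gripper_force: 0.0
```

Call:
move_arm:
  commands: "-46 -15 5 0 0 9 1; -92 -30 10 0 0 18 1; -138 -45 15 0 0 27 1; -184 -59 20 0 0 36 1; -230 -73 25 0 0 43.4 1"

```text
t: 2.02
tcp_pos: [0.5521, -0.1362, 0.2749]
tool_rot: [0.786, 0.618, -0.0, -0.0]
force: [0.8, 0.1, -0.0]
finger_gap: 1.002
gripper_force: 0.0
```

Run:
```python
from h import *
plan([(.603,-.372,.25,-13.4),(.603,-.372,.131,-13.4)])
```

```text
t 2.025 tcp [ 0.5521 -0.1362  0.2749] yaw -13.7 gap 1.002 F [ 0.8  0.1 -0. ] bay [-384.   28.] q6 -11.0
shift [-217.1  105.3   24.8] turn [-0.  -0.  -0.3]
shift [  0.   0. 119.] turn [0. 0. 0.]
```

Call:
move_arm:
  commands: "-50 25 5 0 0 -0.3 1; -100 50 10 0 0 -0.3 1; -150 75 18 0 0 -0.3 1; -190 92 22 0 0 -0.3 1; -217 105 25 0 0 -0.3 1"

```text
t: 2.65
tcp_pos: [0.6035, -0.3723, 0.2491]
tool_rot: [0.784, 0.621, -0.0, -0.001]
force: [0.3, 0.6, 0.5]
finger_gap: 0.999
gripper_force: 0.0
```

Call:
move_arm:
  commands: "0 0 30 0 0 0 1; 0 0 60 0 0 0 1; 0 0 90 0 0 0 1; 0 0 119 0 0 0 1; 0 0 119 0 0 0 1"

```text
t: 3.28
tcp_pos: [0.6019, -0.3685, 0.1279]
tool_rot: [0.783, 0.622, -0.001, -0.004]
force: [-0.4, -0.2, 0.1]
finger_gap: 0.996
gripper_force: 0.0
```

Run:
```python
from h import *
plan([(.603,-.372,.131,-13.4)])
```

```text
t 3.275 tcp [ 0.6019 -0.3685  0.1279] yaw -13.1 gap 0.996 F [-0.4 -0.2  0.1] bay [-621.   38.] q6 -27.0
shift [-3.1  1.8 -3.1] turn [-0.4 -0.2  0.3]
```

Call:
move_arm:
  commands: "0 0 0 0 0 0 0; 0 0 0 0 0 0 -1; 0 0 0 0 0 0 -1; 0 0 0 0 0 0 -1; 0 0 0 0 0 0 -1"
  grip_force: 70

```text
t: 3.9
tcp_pos: [0.6045, -0.3707, 0.1325]
tool_rot: [0.783, 0.622, 0.0, 0.001]
force: [0.9, 0.2, 3.9]
finger_gap: 0.228
gripper_force: 68.8
```

Call:
move_arm:
  commands: "0 0 0 0 0 0 -1; 0 0 0 0 0 0 -1; 0 0 0 0 0 0 -1; 0 0 -5 0 0 0 -1; 0 0 -10 0 0 0 -1"

```text
t: 4.53
tcp_pos: [0.603, -0.3694, 0.1403]
tool_rot: [0.783, 0.622, -0.0, -0.001]
force: [-0.4, 0.2, -2.2]
finger_gap: 0.229
gripper_force: 68.4
```

Call:
move_arm:
  commands: "0 0 -30 0 0 0 -1; 0 0 -60 0 0 0 -1; 0 0 -90 0 0 0 -1; 0 0 -120 0 0 0 -1; 0 0 -120 0 0 0 -1"

```text
t: 5.15
tcp_pos: [0.6049, -0.371, 0.264]
tool_rot: [0.783, 0.622, 0.001, 0.003]
force: [0.8, 1.2, -2.2]
finger_gap: 0.222
gripper_force: 68.7
```

Run:
```python
from h import *
d=cam("top"); cv2.imwrite("pics/t2.png",d["image"][:,:,::-1])
B=lambda U,V:((U+.5)/3.4-.5+265,(V+.5)/3.4-.5+170)
for n,q in(("cA",[(62,178),(132,237),(103,271),(31,214)]),("cB",[(288,232),(305,275),(221,310),(204,266)])): print(n,[w2b(bp(d,*B(*a),.026)).round().tolist() for a in q])
# auto detect: dark blobs
def dark(d):
    g=cv2.cvtColor(d["image"],cv2.COLOR_RGB2GRAY); m=((g<62)*255).astype(np.uint8); m=cv2.morphologyEx(m,cv2.MORPH_CLOSE,np.ones((5,5)))
    n,l,st,c=cv2.connectedComponentsWithStats(m)
    for i in range(1,n):
        if 100<st[i,4]<3000: print(st[i],c[i].round(1),w2b(bp(d,*c[i],.018)).round())
dark(d)
y=-50
plan([(*b2w(-317,y),.26,-75.4),(*b2w(-317,y),.130,-75.4),(*b2w(20,y),.130,-75.4)])
```

```text
cA [[-261.0, -80.0], [-293.0, -32.0], [-270.0, -16.0], [-236.0, -63.0]]
cB [[-389.0, -8.0], [-392.0, 21.0], [-335.0, 28.0], [-332.0, -2.0]]
[267 136  68  17 161] [300.9 144.1] [-344. -240.]
[542 168  50  37 696] [560.6 187.7] [-866.    7.]
[370 182  29  31 478] [382.7 199.3] [-483.  -72.]
[265 185  27  27 456] [278.1 198.4] [-264. -135.]
[213 191  26  24 193] [226.  202.6] [-152. -156.]
[275 223  28  27 336] [289.3 236.7] [-266.  -46.]
[234 231  28  28 469] [247.5 244.9] [-174.  -53.]
[325 239  29  22 289] [339.9 249.3] [-363.    9.]
[571 342  25  46 466] [582.3 358.2] [-788.  364.]
[209 446  50  34 858] [236.6 465.9] [-40. 379.]
t 5.2 tcp [ 0.6039 -0.3701  0.2617] yaw -13.1 gap 0.224 F [ 0.1  0.8 -2.1] bay [-623.   37.] q6 -27.0
shift [311.2 -65.8   1.4] turn [ 0.1 -0.  62.3]
shift [  0.   0. 130.] turn [0. 0. 0.]
shift [   0. -337.    0.] turn [0. 0. 0.]
```

View pics/t2.png

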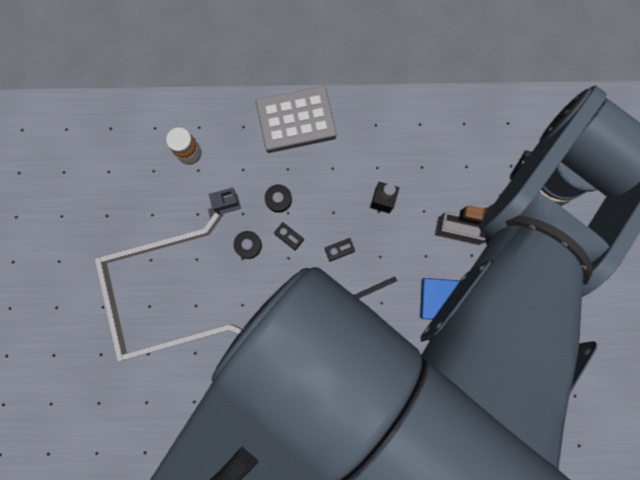

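The sweeper is out and held, with its blade near (478,213). Pieces and bay are unchanged, with f1 (278,198), f2 (247,244), cA (289,236) and cB (340,249).

Call:
move_arm:
  commands: "40 -8 0 0 0 0 -1; 80 -16 0 0 0 0 -1; 120 -24 0 0 0 0 -1; 160 -33 0 0 0 0 -1; 190 -40 0 0 0 10 -1"

```text
t: 5.82
tcp_pos: [0.6065, -0.1734, 0.2586]
tool_rot: [0.836, 0.549, -0.001, -0.002]
force: [0.7, -0.4, -1.3]
finger_gap: 0.227
gripper_force: 68.7
```

Run:
```python
from h import *
y=-52
plan([(*b2w(-317,y),.26,-75.4),(*b2w(-317,y),.130,-75.4),(*b2w(20,y),.130,-75.4)])
```

```text
t 5.825 tcp [ 0.6065 -0.1734  0.2586] yaw -23.4 gap 0.227 F [ 0.7 -0.4 -1.3] bay [-433.  -15.] q6 -3.0
shift [114.2 -42.7  -1.1] turn [-0.3  0.1 52. ]
shift [  0.   0. 130.] turn [0. 0. 0.]
shift [   0. -337.    0.] turn [0. 0. 0.]
```

Call:
move_arm:
  commands: "25 -9 0 0 0 10.5 -1; 50 -18 0 0 0 21 -1; 75 -27 0 0 0 31.5 -1; 97 -36 0 0 0 42 -1; 114 -43 0 0 0 52 -1"

```text
t: 6.45
tcp_pos: [0.6117, -0.0528, 0.2587]
tool_rot: [0.992, 0.127, -0.002, -0.001]
force: [0.3, 0.3, -2.2]
finger_gap: 0.228
gripper_force: 68.7
```

Call:
move_arm:
  commands: "0 0 0 0 0 0 -1; 0 0 0 0 0 0 -1; 0 0 30 0 0 0 -1; 0 0 60 0 0 0 -1; 0 0 90 0 0 0 -1"

```text
t: 7.08
tcp_pos: [0.6132, -0.0556, 0.1702]
tool_rot: [0.992, 0.13, -0.0, 0.0]
force: [0.1, 0.4, -1.5]
finger_gap: 0.222
gripper_force: 68.8
```

Run:
```python
from h import *
y=-52
plan([(*b2w(-317,y),.130,-75.4),(*b2w(20,y),.130,-75.4)])
```

```text
t 7.075 tcp [ 0.6132 -0.0556  0.1702] yaw -75.1 gap 0.222 F [ 0.1  0.4 -1.5] bay [-321.  -52.] q6 60.0
shift [ 0.3 -4.  40.2] turn [0.  0.  0.3]
shift [   0. -337.    0.] turn [0. 0. 0.]
```

Call:
move_arm:
  commands: "0 -2 20 0 0 0 -1; 0 -2 35 0 0 0 -1; 0 -2 40 0 0 0 -1; 0 -15 40 0 0 0 -1; 0 -30 40 0 0 0 -1"

```text
t: 7.7
tcp_pos: [0.6058, -0.0247, 0.1322]
tool_rot: [0.992, 0.129, 0.001, 0.0]
force: [0.0, -0.5, -1.2]
finger_gap: 0.227
gripper_force: 68.8
```

Call:
move_arm:
  commands: "0 -20 0 0 0 0 -1; 0 -40 0 0 0 0 -1; 0 -60 0 0 0 0 -1; 0 -80 0 0 0 0 -1; 0 -100 0 0 0 0 -1"

```text
t: 8.32
tcp_pos: [0.5798, 0.0726, 0.1315]
tool_rot: [0.992, 0.13, 0.0, 0.0]
force: [0.5, -1.6, -0.9]
finger_gap: 0.225
gripper_force: 68.9
```

Run:
```python
from h import *
plan([(*b2w(20,-52),.130,-75.4)])
d=cam("top"); cv2.imwrite("pics/t3.png",cv2.resize(d["image"][150:380,80:420,::-1],None,fx=2.3,fy=2.3))
```

```text
t 8.325 tcp [0.5798 0.0726 0.1315] yaw -75.1 gap 0.225 F [ 0.5 -1.6 -0.9] bay [-188.  -52.] q6 71.0
shift [   1.3 -208.5    1.4] turn [ 0.  -0.   0.3]
```

View pics/t3.png

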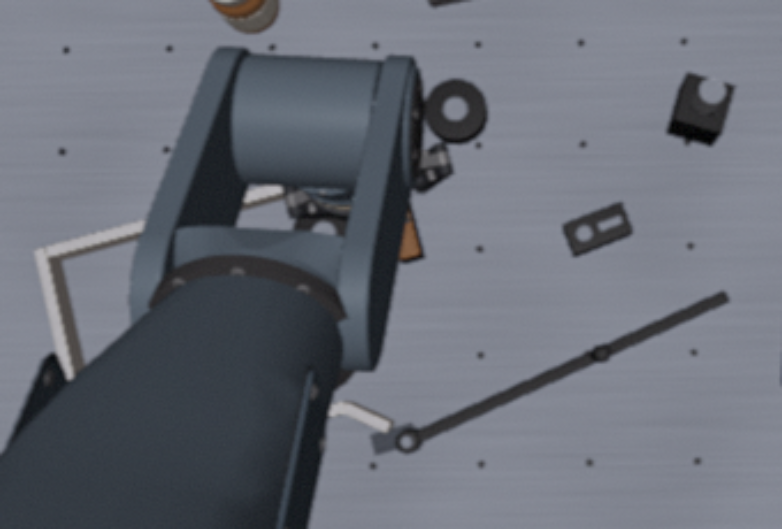

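The sweep is under way. The arm hides the middle, with the blade end at (410,245) and foot f2 visible at (325,228). f1 (456,110) and cB (597,230) are untouched.

Call:
move_arm:
  commands: "0 -20 1 0 0 0 -1; 0 -40 1 0 0 0 -1; 0 -60 1 0 0 0 -1; 0 -80 1 0 0 0 -1; 0 -100 1 0 0 0 -1"

```text
t: 9.0
tcp_pos: [0.5536, 0.1694, 0.1302]
tool_rot: [0.992, 0.129, -0.0, -0.0]
force: [0.0, -1.6, -1.5]
finger_gap: 0.225
gripper_force: 69.1
```

Run:
```python
from h import *
plan([(*b2w(20,-52),.130,-75.4)])
d=cam("scene"); cv2.imwrite("pics/s3.png",cv2.resize(d["image"][160:400,220:620,::-1],None,fx=2,fy=2))
```

```text
t 9.0 tcp [0.5536 0.1694 0.1302] yaw -75.1 gap 0.225 F [ 0.  -1.6 -1.5] bay [-88. -51.] q6 81.0
shift [   1.8 -108.2    0.2] turn [-0.   0.   0.3]
```

View pics/s3.png

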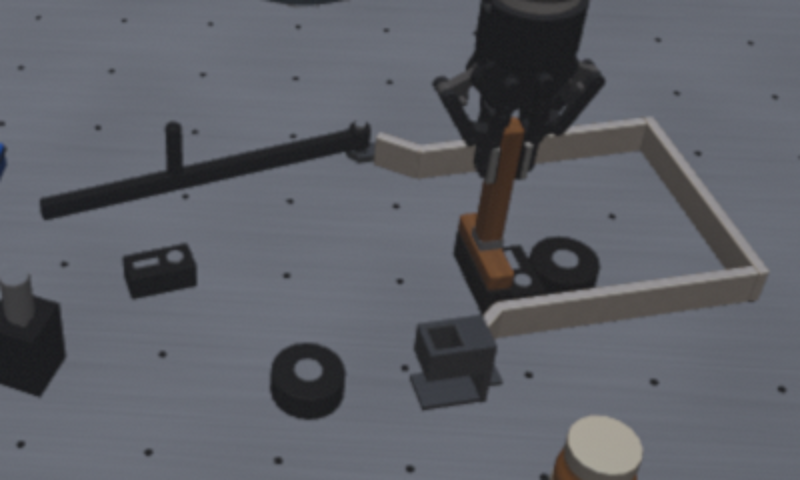

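Scene view: clamp cA lies flush on the blade at (510,265) with foot f2 ahead of it at (563,262), both entering the bay. f1 (308,380) and cB (160,270) are still outside.

Call:
move_arm:
  commands: "0 -20 0 0 0 0 -1; 0 -40 0 0 0 0 -1; 0 -60 0 0 0 0 -1; 0 -80 0 0 0 0 -1; 0 -105 0 0 0 0 -1"

```text
t: 9.68
tcp_pos: [0.5269, 0.2707, 0.1302]
tool_rot: [0.992, 0.129, -0.0, 0.0]
force: [0.1, -0.7, -1.5]
finger_gap: 0.223
gripper_force: 69.2
```

Call:
move_arm:
  commands: "0 30 0 0 0 0 -1; 0 60 0 0 0 0 -1; 0 90 -25 0 0 0 -1; 0 120 -60 0 0 0 -1; 0 150 -90 0 0 0 -1"

```text
t: 10.3
tcp_pos: [0.5659, 0.125, 0.2214]
tool_rot: [0.992, 0.129, 0.0, -0.001]
force: [-0.0, 0.1, -0.8]
finger_gap: 0.224
gripper_force: 69.5
```

Run:
```python
from h import *
u=np.array([np.cos(np.radians(30)),np.sin(np.radians(30))]);n=np.array([-u[1],u[0]])
f=np.array([-264,-135]); a=f-55*u+15*n; b=np.array([15,26])-41*u+15*n
print(a,b)
plan([(*b2w(*a),.22,-45.4),(*b2w(*a),.13,-45.4),(*b2w(*b),.13,-45.4)])
```

```text
[-319.13139721 -149.50961894] [-28.00704156  18.49038106]
t 10.3 tcp [0.5659 0.125  0.2214] yaw -75.1 gap 0.224 F [-0.   0.1 -0.8] bay [-134.  -51.] q6 76.0
shift [ 97.2 185.3   1.3] turn [ -0.1  -0.1 -29.7]
shift [ 0.  0. 90.] turn [0. 0. 0.]
shift [ 1.000e-01 -3.361e+02  0.000e+00] turn [0. 0. 0.]
```

Call:
move_arm:
  commands: "22 40 0 0 0 -6 -1; 44 80 0 0 0 -12 -1; 66 120 0 0 0 -18 -1; 85 160 0 0 0 -24 -1; 97 185 0 0 0 -30 -1"

```text
t: 10.92
tcp_pos: [0.7083, -0.0298, 0.2199]
tool_rot: [0.924, 0.383, 0.0, -0.0]
force: [-1.0, -0.3, -1.8]
finger_gap: 0.225
gripper_force: 69.6
```

Run:
```python
from h import *
u=np.array([np.cos(np.radians(30)),np.sin(np.radians(30))]);n=np.array([-u[1],u[0]])
f=np.array([-264,-135]); a=f-55*u+15*n; b=np.array([15,26])-41*u+15*n
plan([(*b2w(*a),.13,-45.4),(*b2w(*b),.13,-45.4)])
d=cam("scene"); cv2.imwrite("pics/s4.png",cv2.resize(d["image"][160:400,200:600,::-1],None,fx=2,fy=2))
print("f1 expected px",(pj(d,[*b2w(-264,-135),.026])-[200,160])*2,"cB",(pj(d,[*b2w(-362,9),.026])-[200,160])*2)
```

```text
t 10.925 tcp [ 0.7083 -0.0298  0.2199] yaw -45.0 gap 0.225 F [-1.  -0.3 -1.8] bay [-320. -150.] q6 34.0
shift [-0.3 -1.1 89.9] turn [-0.  -0.1  0.4]
shift [ 1.000e-01 -3.361e+02  0.000e+00] turn [0. 0. 0.]
f1 expected px [349.6804054  368.95714392] cB [201.66192653 259.64632895]
```

View pics/s4.png

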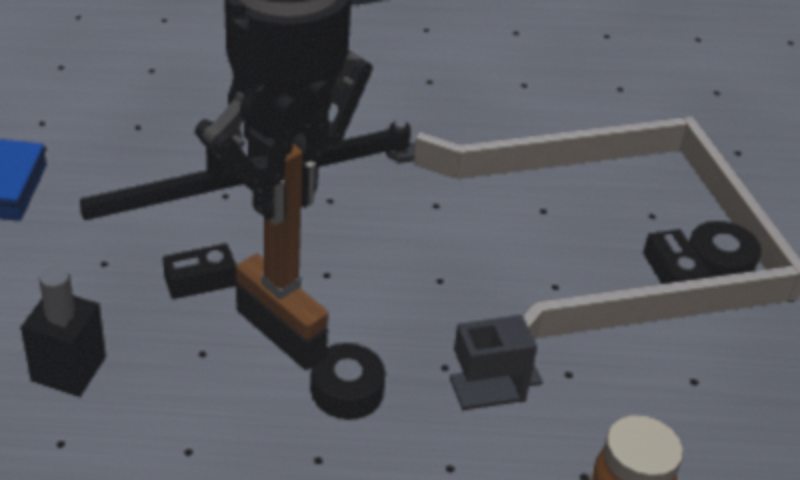

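Both outside pieces are where expected: f1 at (348,370) and cB at (201,262). cA (678,252) and f2 (725,243) are in the bay, and the blade hovers beside f1.

Call:
move_arm:
  commands: "0 0 30 0 0 0 -1; 0 0 60 0 0 0 -1; 0 0 85 0 0 0 -1; 0 0 90 0 0 0 -1; 0 -12 90 0 0 0 -1"

```text
t: 11.6
tcp_pos: [0.6991, -0.0205, 0.1305]
tool_rot: [0.924, 0.381, 0.001, 0.0]
force: [-0.2, 0.8, -1.0]
finger_gap: 0.224
gripper_force: 69.7
```

Call:
move_arm:
  commands: "0 -22 0 0 0 0 -1; 0 -44 0 0 0 0 -1; 0 -66 0 0 0 0 -1; 0 -88 0 0 0 0 -1; 0 -110 0 0 0 0 -1"

```text
t: 12.22
tcp_pos: [0.6214, 0.0582, 0.1325]
tool_rot: [0.924, 0.382, 0.002, 0.001]
force: [0.3, -0.6, -2.5]
finger_gap: 0.224
gripper_force: 69.7
```

Call:
move_arm:
  commands: "0 -22 0 0 0 0 -1; 0 -44 0 0 0 0 -1; 0 -66 0 0 0 0 -1; 0 -88 0 0 0 0 -1; 0 -110 0 0 0 0 -1"

```text
t: 12.85
tcp_pos: [0.5423, 0.136, 0.1303]
tool_rot: [0.924, 0.382, 0.0, 0.0]
force: [0.5, -0.2, -0.7]
finger_gap: 0.224
gripper_force: 69.7
```

Run:
```python
from h import *
plan([(*b2w(-28,18.5),.13,-45.4)])
d=cam("scene"); cv2.imwrite("pics/s5.png",cv2.resize(d["image"][160:400,200:600,::-1],None,fx=2,fy=2))
```

```text
t 12.85 tcp [0.5423 0.136  0.1303] yaw -45.1 gap 0.224 F [ 0.5 -0.2 -0.7] bay [-118.  -31.] q6 48.0
shift [   2.1 -102.6    0.3] turn [ 0.  -0.   0.3]
```

View pics/s5.png

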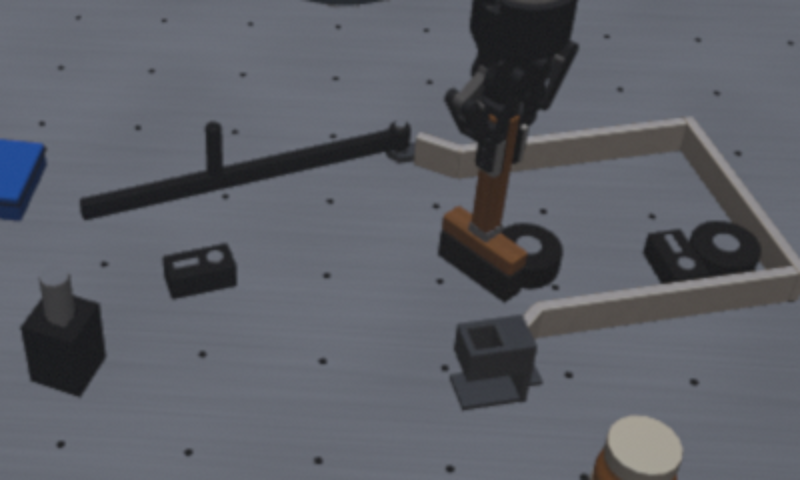

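f1 is ahead of the blade at (530,250), entering the bay.

Call:
move_arm:
  commands: "0 -20 0 0 0 0 -1; 0 -40 0 0 0 0 -1; 0 -60 0 0 0 0 -1; 0 -80 0 0 0 0 -1; 0 -100 0 0 0 0 -1"

```text
t: 13.52
tcp_pos: [0.4716, 0.2069, 0.1303]
tool_rot: [0.924, 0.382, -0.0, -0.0]
force: [-0.3, 0.3, -2.1]
finger_gap: 0.227
gripper_force: 69.7
```

Call:
move_arm:
  commands: "0 30 0 0 0 0 -1; 0 60 0 0 0 0 -1; 0 90 -30 0 0 0 -1; 0 120 -60 0 0 0 -1; 0 150 -90 0 0 0 -1"

```text
t: 14.15
tcp_pos: [0.5781, 0.1, 0.2208]
tool_rot: [0.924, 0.382, -0.001, -0.001]
force: [1.1, 0.4, -1.3]
finger_gap: 0.225
gripper_force: 69.7
```

Run:
```python
from h import *
plan([(*b2w(-416,18),.23,-85.4),(*b2w(-416,18),.13,-85.4),(*b2w(-44,-45),.13,-85.4)])
```

```text
t 14.15 tcp [0.5781 0.1    0.2208] yaw -45.1 gap 0.225 F [ 1.1  0.4 -1.3] bay [-162.  -57.] q6 44.0
shift [-193.   181.9   -9.4] turn [-0.1  0.1 40.3]
shift [  0.   0. 100.] turn [0. 0. 0.]
shift [  -2.5 -377.3    0. ] turn [0. 0. 0.]
```

Call:
move_arm:
  commands: "-40 38 -9 0 0 8 -1; -80 76 -9 0 0 16 -1; -120 114 -9 0 0 24 -1; -160 150 -9 0 0 32 -1; -193 182 -9 0 0 40 -1"

```text
t: 14.78
tcp_pos: [0.5694, -0.1662, 0.2289]
tool_rot: [0.999, 0.04, -0.001, -0.001]
force: [-0.0, -0.4, -2.2]
finger_gap: 0.224
gripper_force: 69.8
```

Run:
```python
from h import *
plan([(*b2w(-416,18),.13,-85.4),(*b2w(-44,-45),.13,-85.4)])
d=cam("scene"); cv2.imwrite("pics/s6.png",cv2.resize(d["image"][160:400,200:600,::-1],None,fx=2,fy=2))
```

```text
t 14.775 tcp [ 0.5694 -0.1662  0.2289] yaw -85.4 gap 0.224 F [-0.  -0.4 -2.2] bay [-417.   19.] q6 58.0
shift [ 0.5 -0.9 98.9] turn [-0.1  0.1 -0. ]
shift [  -2.5 -377.3    0. ] turn [0. 0. 0.]
```

View pics/s6.png

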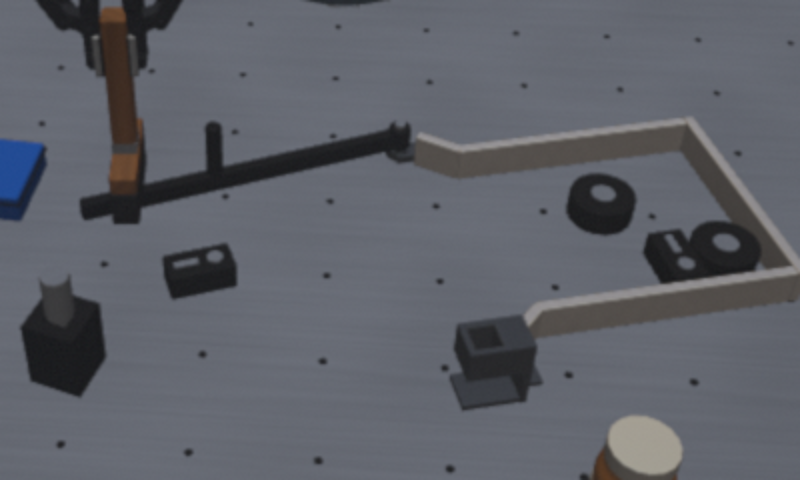

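f1 (600,203), cA and f2 are inside. cB is still at (200,270), and the sweeper hovers behind it at (125,180).

Call:
move_arm:
  commands: "0 0 30 0 0 0 -1; 0 0 60 0 0 0 -1; 0 0 90 0 0 0 -1; 0 0 99 0 0 0 -1; 0 -12 99 0 0 0 -1"

```text
t: 15.45
tcp_pos: [0.5693, -0.1533, 0.1301]
tool_rot: [0.999, 0.042, -0.0, -0.0]
force: [-0.1, -1.5, -2.4]
finger_gap: 0.221
gripper_force: 70.0
```

Call:
move_arm:
  commands: "0 -22 0 0 0 0 -1; 0 -44 0 0 0 0 -1; -1 -66 0 0 0 0 -1; -1 -88 0 0 0 0 -1; -1 -110 0 0 0 0 -1"

```text
t: 16.08
tcp_pos: [0.5589, -0.0424, 0.1306]
tool_rot: [0.999, 0.043, 0.0, 0.0]
force: [0.5, -0.7, -0.7]
finger_gap: 0.222
gripper_force: 70.0
```

Call:
move_arm:
  commands: "0 -22 0 0 0 0 -1; 0 -44 0 0 0 0 -1; -1 -66 0 0 0 0 -1; -1 -88 0 0 0 0 -1; -1 -110 0 0 0 0 -1"

```text
t: 16.7
tcp_pos: [0.5481, 0.067, 0.1303]
tool_rot: [0.999, 0.043, -0.0, -0.0]
force: [0.2, -0.5, -0.9]
finger_gap: 0.221
gripper_force: 70.0
```

Call:
move_arm:
  commands: "0 -22 0 0 0 0 -1; 0 -44 0 0 0 0 -1; 0 -66 0 0 0 0 -1; 0 -88 0 0 0 0 -1; 0 -105 0 0 0 0 -1"

```text
t: 17.32
tcp_pos: [0.5388, 0.1716, 0.1301]
tool_rot: [0.999, 0.043, -0.0, 0.0]
force: [-0.2, -0.5, -1.7]
finger_gap: 0.223
gripper_force: 69.9
```

Run:
```python
from h import *
plan([(*b2w(-44,-45),.13,-85.4)])
d=cam("scene"); cv2.imwrite("pics/s7.png",cv2.resize(d["image"][160:400,200:600,::-1],None,fx=2,fy=2))
```

```text
t 17.325 tcp [0.5388 0.1716 0.1301] yaw -85.1 gap 0.223 F [-0.2 -0.5 -1.7] bay [-82. -37.] q6 91.0
shift [  1.5 -39.2   0.1] turn [0.  0.1 0.3]
```

View pics/s7.png

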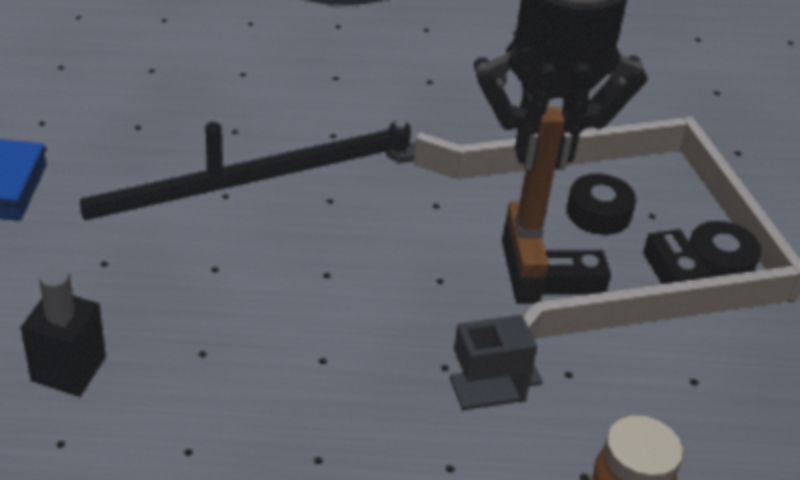

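cB is on the blade at (575,270), partly inside the mouth, and the others are well inside. I'll push it the last 38 mm, then carry the sweeper back.

Call:
move_arm:
  commands: "0 -12 0 0 0 0 -1; 0 -24 0 0 0 0 -1; 0 -38 0 0 0 0 -1; 0 -38 0 0 0 0 -1; 0 -20 0 0 0 0 -1"

```text
t: 18.0
tcp_pos: [0.5379, 0.1903, 0.1303]
tool_rot: [0.999, 0.044, 0.0, -0.0]
force: [0.0, 0.0, -2.0]
finger_gap: 0.224
gripper_force: 69.9
```

Call:
move_arm:
  commands: "0 20 0 0 0 0 -1; 0 40 -20 0 0 0 -1; 0 65 -60 0 0 0 -1; 0 90 -100 0 0 0 -1; 0 120 -125 0 0 0 -1"

```text
t: 18.62
tcp_pos: [0.5487, 0.0677, 0.2574]
tool_rot: [0.999, 0.042, 0.001, 0.0]
force: [0.2, 0.3, -2.3]
finger_gap: 0.223
gripper_force: 69.9
```

Run:
```python
from h import *
plan([(.57,-.1,.255,-49),(.6035,-.3705,.255,-13.3),(.6035,-.3705,.133,-13.3)])
```

```text
t 18.625 tcp [0.5487 0.0677 0.2574] yaw -85.2 gap 0.223 F [ 0.2  0.3 -2.3] bay [-185.  -20.] q6 81.0
shift [  7.3 168.9   2.6] turn [  0.1  -0.1 -36.2]
shift [-152.2  226.1    0. ] turn [  0.    0.  -35.7]
shift [  0.   0. 122.] turn [0. 0. 0.]
```

Call:
move_arm:
  commands: "1 34 0 0 0 -7 -1; 3 68 0 0 0 -14 -1; 4 102 0 0 0 -21 -1; 6 136 0 0 0 -28 -1; 7 169 3 0 0 -36 -1"

```text
t: 19.25
tcp_pos: [0.5688, -0.1006, 0.2524]
tool_rot: [0.937, 0.35, 0.0, 0.0]
force: [-0.3, 1.2, -2.4]
finger_gap: 0.226
gripper_force: 70.0
```

Call:
move_arm:
  commands: "-32 47 0 0 0 -7 -1; -64 94 0 0 0 -14 -1; -96 141 0 0 0 -21 -1; -128 188 0 0 0 -28 -1; -152 226 0 0 0 -35.7 -1"

```text
t: 19.88
tcp_pos: [0.6003, -0.3723, 0.2519]
tool_rot: [0.785, 0.62, -0.0, -0.0]
force: [1.5, 0.9, -1.7]
finger_gap: 0.226
gripper_force: 70.0
```

Call:
move_arm:
  commands: "0 0 0 0 0 0 -1; 0 0 0 0 0 0 -1; 0 0 0 0 0 0 -1; 0 0 0 0 0 0 -1; 0 0 0 0 0 0 -1"

```text
t: 20.5
tcp_pos: [0.6026, -0.3668, 0.2526]
tool_rot: [0.785, 0.62, -0.0, 0.0]
force: [0.5, 0.4, -1.6]
finger_gap: 0.227
gripper_force: 69.9
```

Run:
```python
from h import *
plan([(.6035,-.3705,.21,-13.3),(.6035,-.3705,.133,-13.3)])
d=cam("top"); cv2.imwrite("pics/t8.png",cv2.resize(d["image"][150:350,240:520,::-1],None,fx=2.8,fy=2.8))
```

```text
t 20.5 tcp [ 0.6026 -0.3668  0.2526] yaw -13.4 gap 0.227 F [ 0.5  0.4 -1.6] bay [-619.   37.] q6 -27.0
shift [-3.4  1.7 42.6] turn [ 0.   0.  -0.1]
shift [ 0.  0. 77.] turn [0. 0. 0.]
```

View pics/t8.png

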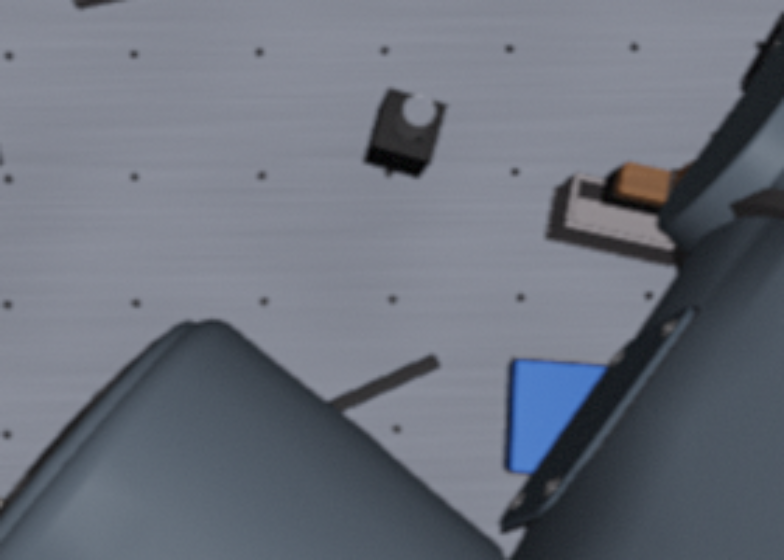

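Run:
```python
from h import *
plan([(.603,-.371,.21,-13.3)])
d=cam("top"); f=lambda U,V:((U+.5)/2.8-.5+240,(V+.5)/2.8-.5+150)
inv=lambda p:((p-[240,150]+.5)*2.8-.5).round()
a=np.radians(-13.4);X=np.array([np.cos(a),np.sin(a)]);Y=np.array([-X[1],X[0]])
for c in [(.603,-.3705),(.603,-.372)]:
  for z in(.176,.126): print(z,[inv(pj(d,[*(np.array(c)+.04*Y+s*.011*X),z])).tolist() for s in(1,-1)])
print("holder",[inv(pj(d,[*(np.array([.603,-.3721])+.05*Y+s*.021*X),.065])).tolist() for s in(1,-1)])
```

```text
t 20.55 tcp [ 0.6026 -0.367   0.2526] yaw -13.4 gap 0.224 F [-0.6 -0.  -1.1] bay [-620.   37.] q6 -27.0
shift [-3.8  1.3 42.6] turn [ 0.   0.  -0.1]
0.176 [[628.0, 158.0], [622.0, 190.0]]
0.126 [[606.0, 173.0], [600.0, 203.0]]
0.176 [[630.0, 158.0], [624.0, 190.0]]
0.126 [[608.0, 173.0], [602.0, 203.0]]
holder [[574.0, 173.0], [563.0, 228.0]]
```

Call:
move_arm:
  commands: "-3.5 2 10 0 0 0 -1; -3.5 2 20 0 0 0 -1; -3.5 2 35 0 0 0 -1; -3.5 2 48 0 0 0 -1; -3.5 2 60 0 0 0 -1"

```text
t: 21.22
tcp_pos: [0.6033, -0.3714, 0.1908]
tool_rot: [0.785, 0.62, -0.0, -0.001]
force: [0.5, 0.2, -1.9]
finger_gap: 0.223
gripper_force: 69.9
```

Run:
```python
from h import *
plan([(.6035,-.3705,.132,-13.3)])
d=cam("scene"); cv2.imwrite("pics/s9.png",cv2.resize(d["image"][200:340,60:260,::-1],None,fx=4,fy=4))
```

```text
t 21.225 tcp [ 0.6033 -0.3714  0.1908] yaw -13.4 gap 0.223 F [ 0.5  0.2 -1.9] bay [-624.   37.] q6 -27.0
shift [ 0.9  0.1 58.8] turn [-0.1 -0.  -0.1]
```

View pics/s9.png

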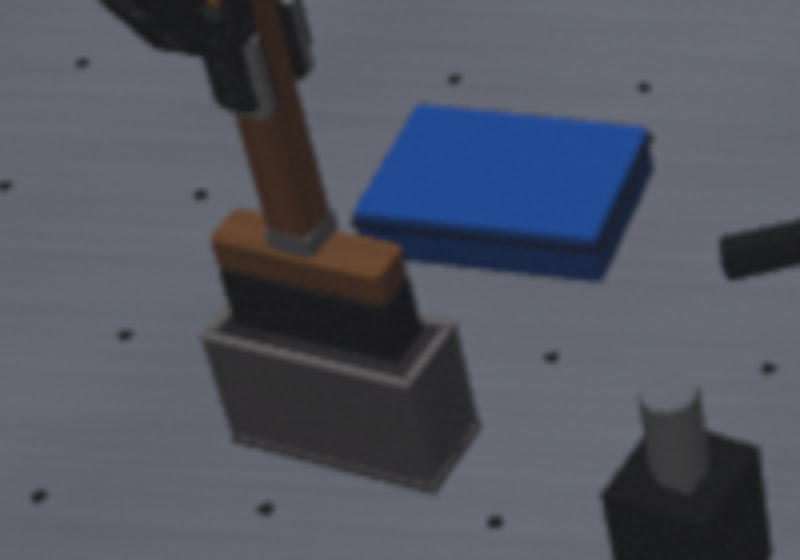

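The blade is right over the holder's opening (rim corners (207,335), (405,380), (455,325)) and just starting to enter. The slide box is untouched.

Call:
move_arm:
  commands: "0.5 0 12 0 0 0 -1; 0.5 0 24 0 0 0 -1; 0.5 0 36 0 0 0 -1; 0.5 0 48 0 0 0 -1; 0.5 0 56 0 0 0 -1"

```text
t: 21.9
tcp_pos: [0.6034, -0.3709, 0.1352]
tool_rot: [0.785, 0.62, -0.0, -0.001]
force: [0.7, 0.5, -1.8]
finger_gap: 0.227
gripper_force: 69.9
```

Call:
move_arm:
  commands: "0 0 1 0 0 0 -1; 0 0 2 0 0 0 -1; 0 0 2.5 0 0 0 -1; 0 0 2.5 0 0 0 -1; 0 0 2.5 0 0 0 -1"

```text
t: 22.52
tcp_pos: [0.6038, -0.3712, 0.1341]
tool_rot: [0.785, 0.62, 0.0, 0.0]
force: [-0.0, -0.1, -1.6]
finger_gap: 0.221
gripper_force: 69.8
```

Call:
move_arm:
  commands: "0 0 1 0 0 0 -1; 0 0 2 0 0 0 -1; 0 0 2 0 0 0 -1; 0 0 2 0 0 0 -1; 0 0 2 0 0 0 -1"

```text
t: 23.15
tcp_pos: [0.6039, -0.3712, 0.1325]
tool_rot: [0.785, 0.62, 0.0, 0.0]
force: [0.4, 1.6, 5.3]
finger_gap: 0.226
gripper_force: 70.8
```

Call:
move_arm:
  commands: "0 0 1 0 0 0 -1; 0 0 1 0 0 0 -1; 0 0 1 0 0 0 -1; 0 0 1 0 0 0 -1; 0 0 1 0 0 0 -1"

```text
t: 23.78
tcp_pos: [0.604, -0.3712, 0.1325]
tool_rot: [0.785, 0.62, 0.0, 0.001]
force: [-1.9, 1.8, 8.8]
finger_gap: 0.226
gripper_force: 71.5
```

Call:
move_arm:
  commands: "0 0 0 0 0 0 0; 0 0 0 0 0 0 0.6; 0 0 0 0 0 0 0.9; 0 0 0 0 0 0 0.9; 0 0 0 0 0 0 0.9"

```text
t: 24.4
tcp_pos: [0.6036, -0.3711, 0.1306]
tool_rot: [0.785, 0.62, -0.0, -0.0]
force: [-0.6, -0.3, -0.2]
finger_gap: 0.948
gripper_force: 0.0
```

Call:
move_arm:
  commands: "0 0 -15 0 0 0 0.9; 0 0 -45 0 0 0 0.9; 0 0 -80 0 0 0 0.9; 0 0 -110 0 0 0 0.9; 0 0 -125 0 0 0 0.9"

```text
t: 25.02
tcp_pos: [0.6045, -0.3718, 0.2593]
tool_rot: [0.785, 0.62, 0.0, 0.002]
force: [-0.9, 0.2, 0.0]
finger_gap: 0.948
gripper_force: 0.0
```

Run:
```python
from h import *
plan([(.52,-.23,.255,25),(.4496,-.1072,.2,64.6),(.4496,-.1072,.052,64.6)])
```

```text
t 25.025 tcp [ 0.6045 -0.3718  0.2593] yaw -13.4 gap 0.948 F [-0.9  0.2  0. ] bay [-625.   36.] q6 -27.0
shift [ 118.3 -115.2    3.6] turn [  0.2   0.2 -38.4]
shift [141.  -11.9  55. ] turn [  0.    0.  -39.6]
shift [  0.   0. 148.] turn [0. 0. 0.]
```

Call:
move_arm:
  commands: "24 -23 0 0 0 -8 1; 48 -46 0 0 0 -16 1; 72 -69 0 0 0 -24 1; 96 -92 0 0 0 -32 1; 118 -115 3 0 0 -38.4 1"

```text
t: 25.65
tcp_pos: [0.5185, -0.2285, 0.2529]
tool_rot: [0.536, 0.844, 0.0, -0.0]
force: [0.1, 0.2, -0.2]
finger_gap: 0.997
gripper_force: 0.0
```

Call:
move_arm:
  commands: "28 -2 10 0 0 -8 1; 56 -5 20 0 0 -16 1; 84 -7 30 0 0 -24 1; 112 -9 40 0 0 -32 1; 141 -12 55 0 0 -39.6 1"

```text
t: 26.28
tcp_pos: [0.4486, -0.1062, 0.1979]
tool_rot: [0.218, 0.976, -0.0, 0.001]
force: [0.5, 0.2, -0.3]
finger_gap: 1.002
gripper_force: 0.0
```

Run:
```python
from h import *
plan([(.4496,-.1072,.052,64.6)])
```

```text
t 26.275 tcp [ 0.4486 -0.1062  0.1979] yaw 64.8 gap 1.002 F [ 0.5  0.2 -0.3] bay [-328.  120.] q6 -92.0
shift [ -1.2  -0.5 145.9] turn [0.  0.1 0.2]
```

Call:
move_arm:
  commands: "-1 0 40 0 0 0 1; -1 0 80 0 0 0 1; -1 0 120 0 0 0 1; -1 0 145 0 0 0 1; -1 0 145 0 0 0 1"
  grip_force: 30

```text
t: 26.9
tcp_pos: [0.4486, -0.1068, 0.0514]
tool_rot: [0.22, 0.975, 0.001, -0.002]
force: [0.0, -0.2, 0.2]
finger_gap: 1.002
gripper_force: 0.0
```

Call:
move_arm:
  commands: "0 0 0 0 0 0 0; 0 0 0 0 0 0 -1; 0 0 0 0 0 0 -1; 0 0 0 0 0 0 -1; 0 0 0 0 0 0 -1"

```text
t: 27.52
tcp_pos: [0.4504, -0.1077, 0.0535]
tool_rot: [0.22, 0.975, -0.0, 0.001]
force: [0.9, -0.6, 6.8]
finger_gap: 0.179
gripper_force: 29.3
```

Run:
```python
from h import *
b=None
plan([])
s=telemetry.sense(); p=w2b(s["tcp_pos"])-[-145,150]; r=np.hypot(*p); q0=np.arctan2(-p[0],-p[1]); print("r",r,"q",q0)
R=Ro.from_quat(s["tool_rot"])
for q in np.linspace(q0,0,17):
    t=b2w(-145-r*np.sin(q),150-r*np.cos(q)); print(round(q,3),(R.inv().apply([*(t-s["tcp_pos"][:2]),0])*1000).round(1))
```

```text
t 27.525 tcp [ 0.4504 -0.1077  0.0535] yaw 64.6 gap 0.179 F [ 0.9 -0.6  6.8] bay [-330.  119.] q6 -92.0
r 188.01801532061563 q 1.4049067124046797
1.405 [-0. -0.  0.]
1.317 [-10.2  13.    0. ]
1.229 [-19.1  26.9   0. ]
1.141 [-26.8  41.4   0.1]
1.054 [-33.3  56.7   0.1]
0.966 [-38.3  72.4   0.1]
0.878 [-42.   88.5   0.1]
0.79 [-4.420e+01  1.048e+02  1.000e-01]
0.702 [-4.500e+01  1.213e+02  1.000e-01]
0.615 [-4.430e+01  1.378e+02  1.000e-01]
0.527 [-4.220e+01  1.542e+02  1.000e-01]
0.439 [-3.870e+01  1.703e+02  1.000e-01]
0.351 [-33.8 186.    0. ]
0.263 [-27.5 201.3   0. ]
0.176 [-19.9 215.9   0. ]
0.088 [-11.  229.9  -0. ]
0.0 [ -1. 243.  -0.]
```

Call:
move_arm:
  commands: "-10 13 -1 0 0 0 -1; -19 27 -1 0 0 0 -1; -27 41.5 -1 0 0 0 -1; -33.5 56.5 -1 0 0 0 -1; -38.5 72.5 -1 0 0 0 -1"

```text
t: 28.15
tcp_pos: [0.5181, -0.059, 0.0537]
tool_rot: [0.219, 0.976, -0.001, 0.002]
force: [2.1, -4.5, -3.3]
finger_gap: 0.169
gripper_force: 30.1
```

Call:
move_arm:
  commands: "-3.5 16 0 0 0 0 -1; -6 32.5 0 0 0 0 -1; -6.5 49 0 0 0 0 -1; -6 65.5 0 0 0 0 -1; -4 82 0 0 0 0 -1"

```text
t: 28.78
tcp_pos: [0.5541, 0.0153, 0.0537]
tool_rot: [0.22, 0.976, -0.0, -0.001]
force: [0.8, -2.1, -2.3]
finger_gap: 0.176
gripper_force: 30.3
```

```bash
cat > arc.py <<'E'
from h import *
plan([])
s=telemetry.sense(); p=w2b(s["tcp_pos"])-[-145,150]; r=np.hypot(*p); q0=np.arctan2(-p[0],-p[1]); print("r",r,"q",q0)
R=Ro.from_quat(s["tool_rot"])
for q in [*np.linspace(q0,0,7),-.02]:
    t=b2w(-145-190*np.sin(q),150-190*np.cos(q)); print(round(q,3),(R.inv().apply([*(t-s["tcp_pos"][:2]),0])*1000).round(1))
E
python3 arc.py
```

```text
t 28.775 tcp [0.5541 0.0153 0.0537] yaw 64.6 gap 0.176 F [ 0.8 -2.1 -2.3] bay [-237.  -12.] q6 -75.0
r 186.8431274160655 q 0.5176518017179154
0.518 [-3.1  0.6 -0. ]
0.431 [ 0.5 16.5 -0. ]
0.345 [ 5.5 32.2 -0. ]
0.259 [11.9 47.3  0. ]
0.173 [19.5 61.8  0. ]
0.086 [28.3 75.6  0. ]
0.0 [38.3 88.6  0. ]
-0.02 [40.7 91.5  0. ]
```

Call:
move_arm:
  commands: "2.5 16 0 0 0 0 -1; 7.5 32 0 0 0 0 -1; 14 47 0 0 0 0 -1; 21.5 61.5 0 0 0 0 -1; 30 75.5 0 0 0 0 -1"

```text
t: 29.4
tcp_pos: [0.5593, 0.0964, 0.0538]
tool_rot: [0.221, 0.975, 0.0, -0.0]
force: [-0.3, -1.7, -0.6]
finger_gap: 0.176
gripper_force: 30.3
```

Call:
move_arm:
  commands: "5 6 0 0 0 0 -1; 9 12 0 0 0 0 -1; 11 15 0 0 0 0 -1; 11 15 0 0 0 0 -1; 11 15 0 0 0 0 -1"

```text
t: 30.02
tcp_pos: [0.5555, 0.1132, 0.0538]
tool_rot: [0.22, 0.975, -0.0, -0.001]
force: [-2.1, -1.6, 1.5]
finger_gap: 0.177
gripper_force: 30.5
```

```bash
python3 arc.py
```

```text
t 30.025 tcp [0.5555 0.1132 0.0538] yaw 64.5 gap 0.177 F [-2.1 -1.6  1.5] bay [-143.  -38.] q6 -64.0
r 188.4291975096964 q -0.010138188675287707
-0.01 [-1.2  1.  -0. ]
-0.008 [-1.4  0.8 -0. ]
-0.007 [-1.6  0.5 -0. ]
-0.005 [-1.8  0.3 -0. ]
-0.003 [-2.  0. -0.]
-0.002 [-2.2 -0.2 -0. ]
0.0 [-2.4 -0.4 -0. ]
-0.02 [ 0.   2.4 -0. ]
```

Call:
move_arm:
  commands: "1.5 1.5 0 0 0 0 -1; 2.5 3 0 0 0 0 -1; 2.5 3 0 0 0 0 -1; 2.5 3 0 0 0 0 -1; 2.5 3 0 0 0 0 -1"

```text
t: 30.65
tcp_pos: [0.5552, 0.1148, 0.0538]
tool_rot: [0.219, 0.976, -0.002, -0.0]
force: [-1.9, -10.4, 2.7]
finger_gap: 0.176
gripper_force: 30.6
```

```bash
python3 arc.py|head -2
```

```text
t 30.65 tcp [0.5552 0.1148 0.0538] yaw 64.6 gap 0.176 F [ -1.9 -10.4   2.7] bay [-141.  -38.] q6 -64.0
r 188.50466317420103 q -0.01868702603862837
```

Call:
move_arm:
  commands: "0 0 0 0 0 0 0; 0 0 0 0 0 0 0.6; 0 0 0 0 0 0 0.6; 0 0 -20 0 0 0 0.6; 0 0 -50 0 0 0 0.6"

```text
t: 31.28
tcp_pos: [0.5545, 0.1175, 0.1034]
tool_rot: [0.22, 0.975, -0.0, -0.001]
force: [0.4, -0.2, 1.1]
finger_gap: 0.794
gripper_force: 0.0
```

Call:
move_arm:
  commands: "0 0 -50 0 0 0 0.6; 0 0 -100 0 0 0 0.6; 10 -50 -120 0 0 0 0.6; 20 -100 -140 0 0 0 0.6; 40 -150 -140 0 0 0 0.6"

```text
t: 31.9
tcp_pos: [0.4557, -0.0024, 0.2456]
tool_rot: [0.22, 0.976, -0.0, 0.003]
force: [0.1, -1.0, -1.2]
finger_gap: 0.797
gripper_force: 0.0
```

Call:
move_arm:
  commands: "0 -40 0 0 0 0 0.6; 0 -80 0 0 0 0 0.6; 0 -80 0 0 0 0 0.6; 0 -80 0 0 0 0 0.6; 0 -80 0 0 0 0 0.6"

```text
t: 32.52
tcp_pos: [0.4208, -0.0725, 0.2438]
tool_rot: [0.219, 0.976, 0.0, 0.0]
force: [-0.4, -0.1, 0.6]
finger_gap: 0.793
gripper_force: 0.0
```

Run:
```python
from h import *
plan([])
t=cam("top"); s=cam("scene")
def crop(d,p,w,h,k):
    u,v=pj(d,p).astype(int); u0,v0=u-w//2,v-h//2; print(u0,v0,k); return cv2.resize(d["image"][v0:v0+h,u0:u0+w,::-1],None,fx=k,fy=k,interpolation=cv2.INTER_CUBIC)
e=[.674,.122,.066]; l=[.673,-.208,.1]
r1=[crop(t,e,40,40,5),crop(t,l,40,40,5),crop(s,e,50,50,4),crop(s,l,50,50,4)]
bayc=cv2.resize(t["image"][180:365,90:350,::-1],(400,285)); bs=cv2.resize(s["image"][200:380,260:620,::-1],(400,285))
cv2.imwrite("pics/m10.png",np.vstack([np.hstack(r1),np.hstack([bayc,bs])]))
```

```text
t 32.525 tcp [ 0.4208 -0.0725  0.2438] yaw 64.7 gap 0.793 F [-0.4 -0.1  0.6] bay [-289.  139.] q6 -90.0
207 176 5
368 170 5
417 303 4
203 276 4
```

View pics/m10.png

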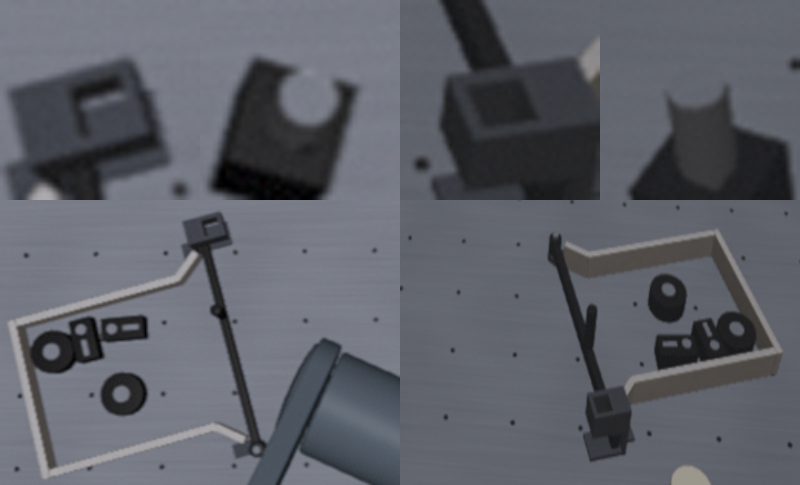

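All four pieces lie inside the bay, and the latch bar is shut from pivot (255,450) to catch (205,240). The eye's hole is at (101,104) in the first tile and (501,102) in the third. The lockpin head is at (308,98) in the second tile.

Run:
```python
from h import *
t=cam("top"); s=cam("scene")
c=lambda U,V,u0,v0,k:((U+.5)/k-.5+u0,(V+.5)/k-.5+v0)
a=bp(t,*c(101,104,207,176,5),.066); b=bp(s,*c(101,102,417,303,4),.066); print("eye",a,b,w2b(a),w2b(b),b2w(-165,-155))
print("lp",bp(t,*c(108,98,368,170,5),.110),bp(s,*c(97,93,203,276,4),.110))
for w in (-.395,-.25):
  X=np.array([np.cos(w),np.sin(w)]);Y=np.array([-X[1],X[0]])
  print("stand top corners px in tile2",[((pj(t,[*(np.array([.672,-.2085])+.023*(i*X+j*Y)),.065])-[368,170]+.5)*5-.5).round().tolist() for i,j in((1,1),(1,-1),(-1,-1),(-1,1))] if 0 else [(((pj(t,[*(np.array([.672,-.2085])+.023*(i*X+j*Y)),.065])-[368,170]+.5)*5)).round().tolist() for i,j in((1,1),(1,-1),(-1,-1),(-1,1))])
plan([(.6725,-.2085,.2,20),(.6725,-.2085,.068,20)])
```

```text
eye [0.67389891 0.12394151] [0.67331713 0.12171266] [-162.52468949 -155.67169067] [-164.53505103 -154.54710021] [0.67387257 0.12137682]
lp [ 0.67318875 -0.2078423 ] [ 0.67824872 -0.20907343]
stand top corners px in tile2 [[62.0, 58.0], [165.0, 97.0], [126.0, 198.0], [23.0, 158.0]]
stand top corners px in tile2 [[52.0, 63.0], [159.0, 88.0], [136.0, 193.0], [28.0, 167.0]]
t 32.725 tcp [ 0.4206 -0.0727  0.2437] yaw 64.7 gap 0.798 F [ 0.8  0.4 -0. ] bay [-289.  139.] q6 -90.0
shift [-285.7  -14.9   43.7] turn [ 0.  -0.  44.7]
shift [  0.   0. 132.] turn [0. 0. 0.]
```

Call:
move_arm:
  commands: "-57 -3 0 0 0 9 0.8; -114 -6 10 0 0 18 0.8; -171 -9 20 0 0 27 0.8; -228 -12 32 0 0 36 0.8; -285 -15 43 0 0 44.7 0.8"

```text
t: 33.35
tcp_pos: [0.673, -0.2096, 0.1999]
tool_rot: [0.576, 0.817, -0.0, -0.0]
force: [0.3, 0.0, 0.3]
finger_gap: 0.9
gripper_force: 0.0
```

Call:
move_arm:
  commands: "0 0 0 0 0 0 0.8; 0 0 0 0 0 0 0.8; 0 0 0 0 0 0 0.8; 0 0 0 0 0 0 0.8; 0 0 0 0 0 0 0.8"
  grip_force: 50

```text
t: 33.98
tcp_pos: [0.6711, -0.209, 0.2018]
tool_rot: [0.574, 0.819, 0.0, 0.0]
force: [0.4, -0.0, 0.1]
finger_gap: 0.9
gripper_force: 0.0
```

Run:
```python
from h import *
plan([(.673,-.208,.074,20)])
```

```text
t 33.975 tcp [ 0.6711 -0.209   0.2018] yaw 19.9 gap 0.9 F [ 0.4 -0.   0.1] bay [-484.  -69.] q6 -46.0
shift [  0.4   2.  127.8] turn [ 0.   0.  -0.1]
```

Call:
move_arm:
  commands: "0 1 35 0 0 0 0.8; 0 1 70 0 0 0 0.8; 0 1 105 0 0 0 0.8; 0 1 127 0 0 0 0.8; 0 1 127 0 0 0 0.8"

```text
t: 34.6
tcp_pos: [0.6707, -0.2082, 0.0719]
tool_rot: [0.574, 0.819, -0.0, -0.002]
force: [0.4, 0.3, 0.7]
finger_gap: 0.899
gripper_force: 0.0
```

Call:
move_arm:
  commands: "0 0 0 0 0 0 0; 0 0 0 0 0 0 -1; 0 0 0 0 0 0 -1; 0 0 0 0 0 0 -1; 0 0 0 0 0 0 -1"

```text
t: 35.22
tcp_pos: [0.6731, -0.2093, 0.0753]
tool_rot: [0.574, 0.819, 0.0, 0.001]
force: [-0.4, 0.5, 5.8]
finger_gap: 0.27
gripper_force: 48.8
```

Run:
```python
from h import *
plan([])
```

```text
t 35.225 tcp [ 0.6731 -0.2093  0.0753] yaw 19.9 gap 0.27 F [-0.4  0.5  5.8] bay [-485.  -71.] q6 -46.0
```

Call:
move_arm:
  commands: "0 0 -5 0 0 0 -1; 0 0 -20 0 0 0 -1; 0 0 -50 0 0 0 -1; 0 0 -80 0 0 0 -1; 0 0 -100 0 0 0 -1"

```text
t: 35.85
tcp_pos: [0.6727, -0.2092, 0.176]
tool_rot: [0.574, 0.819, 0.0, 0.001]
force: [0.5, 0.1, 0.3]
finger_gap: 0.265
gripper_force: 49.5
```

Run:
```python
from h import *
plan([(.6737,.1226,.174,20)])
```

```text
t 35.85 tcp [ 0.6727 -0.2092  0.176 ] yaw 19.9 gap 0.265 F [0.5 0.1 0.3] bay [-485.  -71.] q6 -46.0
shift [311.7 113.7   1.8] turn [ 0.1  0.1 -0.1]
```

Call:
move_arm:
  commands: "35 13 0 0 0 0 -1; 70 26 0 0 0 0 -1; 105 39 0 0 0 0 -1; 140 52 0 0 0 0 -1; 175 64 0 0 0 0 -1"

```text
t: 36.48
tcp_pos: [0.6726, -0.0214, 0.1739]
tool_rot: [0.575, 0.818, -0.0, -0.0]
force: [0.8, -0.1, -1.6]
finger_gap: 0.265
gripper_force: 49.5
```

Call:
move_arm:
  commands: "35 13 0 0 0 0 -1; 70 26 0 0 0 0 -1; 105 38 0 0 0 0 -1; 130 47 0 0 0 0 -1; 137 50 0 0 0 0 -1"

```text
t: 37.1
tcp_pos: [0.6728, 0.1249, 0.1738]
tool_rot: [0.573, 0.819, -0.0, -0.0]
force: [0.5, -0.5, -1.4]
finger_gap: 0.265
gripper_force: 49.5
```

Call:
move_arm:
  commands: "0 0 0 0 0 0 -1; 0 0 0 0 0 0 -1; 0 0 10 0 0 0 -1; 0 0 20 0 0 0 -1; 0 0 20 0 0 0 -1"

```text
t: 37.72
tcp_pos: [0.6723, 0.1227, 0.1519]
tool_rot: [0.575, 0.818, -0.001, -0.001]
force: [-0.4, -0.2, -2.1]
finger_gap: 0.272
gripper_force: 49.5
```

Run:
```python
from h import *
plan([(.6737,.1226,.076,20)])
d=cam("scene"); t=cam("top")
cv2.imwrite("pics/s11.png",d["image"][:,:,::-1])
# shank axis from the scene image: rows between tip and head, print gray profile
p=telemetry.sense()["tcp_pos"]
for z in (p[2]-.075+.007+.02,p[2]-.075+.007+.045):
    u,v=pj(d,[p[0],p[1],z]); g=cv2.cvtColor(d["image"],cv2.COLOR_RGB2GRAY)
    print("px",u.round(1),v.round(1),list(zip(range(int(u)-12,int(u)+13),g[int(round(v)),int(u)-12:int(u)+13].tolist())))
```

```text
t 37.725 tcp [0.6723 0.1227 0.1519] yaw 19.8 gap 0.272 F [-0.4 -0.2 -2.1] bay [-163. -154.] q6 -19.0
shift [-0.6  1.5 75.9] turn [-0.2 -0.1 -0.2]
px 445.7 310.4 [(433, 27), (434, 31), (435, 31), (436, 35), (437, 34), (438, 36), (439, 38), (440, 45), (441, 54), (442, 57), (443, 59), (444, 59), (445, 59), (446, 61), (447, 60), (448, 59), (449, 74), (450, 100), (451, 109), (452, 108), (453, 107), (454, 109), (455, 110), (456, 109), (457, 108)]
px 447.7 298.6 [(435, 51), (436, 85), (437, 106), (438, 107), (439, 106), (440, 106), (441, 98), (442, 66), (443, 53), (444, 56), (445, 58), (446, 61), (447, 60), (448, 60), (449, 61), (450, 59), (451, 78), (452, 104), (453, 107), (454, 107), (455, 107), (456, 107), (457, 107), (458, 108), (459, 107)]
```

Call:
move_arm:
  commands: "0.5 1 10 0 0 0 -1; 0.5 1 20 0 0 0 -1; 0.5 1 25 0 0 0 -1; 0.5 1 30 0 0 0 -1; 0.5 1 35 0 0 0 -1"

```text
t: 38.45
tcp_pos: [0.6744, 0.124, 0.1186]
tool_rot: [0.574, 0.819, 0.0, 0.0]
force: [0.9, 0.1, -0.6]
finger_gap: 0.265
gripper_force: 49.5
```

Call:
move_arm:
  commands: "0 0 8 0 0 0 -1; 0 0 16 0 0 0 -1; 0 0 24 0 0 0 -1; 0 0 32 0 0 0 -1; 0 0 36 0 0 0 -1"

```text
t: 39.08
tcp_pos: [0.6739, 0.124, 0.082]
tool_rot: [0.575, 0.818, -0.0, -0.0]
force: [0.8, -0.2, -1.2]
finger_gap: 0.266
gripper_force: 49.5
```

Run:
```python
from h import *
plan([])
```

```text
t 39.075 tcp [0.6739 0.124  0.082 ] yaw 19.9 gap 0.266 F [ 0.8 -0.2 -1.2] bay [-163. -156.] q6 -19.0
```

Call:
move_arm:
  commands: "0 0 2 0 0 0 -1; 0 0 4 0 0 0 -1; 0 0 6 0 0 0 -1; 0 0 6.5 0 0 0 -1; 0 0 6.5 0 0 0 -1"

```text
t: 39.7
tcp_pos: [0.6743, 0.124, 0.0764]
tool_rot: [0.575, 0.818, 0.0, 0.0]
force: [-0.3, 0.2, -1.9]
finger_gap: 0.267
gripper_force: 49.5
```

Call:
move_arm:
  commands: "0 0 0.5 0 0 0 -1; 0 0 0.5 0 0 0 -1; 0 0 0.5 0 0 0 -0.3; 0 0 0.5 0 0 0 0.4; 0 0 0.5 0 0 0 0.8"

```text
t: 40.33
tcp_pos: [0.6743, 0.124, 0.0757]
tool_rot: [0.575, 0.818, -0.0, -0.0]
force: [-0.2, -0.3, 0.8]
finger_gap: 0.763
gripper_force: 0.0
```

Call:
move_arm:
  commands: "0 0 0 0 0 0 0.8; 0 0 -20 0 0 0 0.8; 0 0 -60 0 0 0 0.8; 0 0 -100 0 0 0 0.8; 0 0 -150 0 0 0 0.8"

```text
t: 40.95
tcp_pos: [0.6738, 0.124, 0.2279]
tool_rot: [0.575, 0.819, -0.0, -0.0]
force: [0.3, 1.0, -0.2]
finger_gap: 0.899
gripper_force: 0.0
```

Call:
move_arm:
  commands: "-10 -50 0 0 0 0 0.8; -20 -100 0 0 0 0 0.8; -30 -150 0 0 0 0 0.8; -50 -200 0 0 0 0 0.8; -70 -230 0 0 0 0 0.8"

```text
t: 41.58
tcp_pos: [0.4797, -0.0207, 0.2273]
tool_rot: [0.574, 0.819, 0.0, 0.001]
force: [0.4, 0.2, 0.2]
finger_gap: 0.898
gripper_force: 0.0
```

Run:
```python
from h import *
plan([])
t=cam("top"); s=cam("scene")
for n,d,o in(("top",t,cv2.imread("pics/top0.png")),("scene",s,None)):
    g=cv2.cvtColor(d["image"],cv2.COLOR_RGB2GRAY)
    # head top expected circle at z=.111
    u,v=pj(d,[.6737,.1226,.111]); print(n,"head top px",u.round(1),v.round(1)); print(g[int(v)-9:int(v)+16:2,int(u)-12:int(u)+13:2])
    u,v=pj(d,[.6037,-.3718,.183]); u2,v2=u,v; print("handle top",u.round(1),v.round(1),d["image"][int(v),int(u)])
# scene rows: head top edge
```

```text
t 41.575 tcp [ 0.4797 -0.0207  0.2273] yaw 19.9 gap 0.898 F [0.4 0.2 0.2] bay [-254.   69.] q6 -36.0
top head top px 223.5 191.3
[[130 129 129 128 129 129 128 130 130 129 128 130 130]
 [131 130 130 129 131 131 130 129 130 129 129 130 128]
 [128 128 126 127 127 132 126 117 126 129 124 126 127]
 [129 129 129 129 126 125 127 128 110  91  76  88 126]
 [129 128 128 130 127 127 127 128 123  67  66  60 114]
 [120 101  83 107 128 127 127 127 125  59  59  64  90]
 [ 67  67  67  77 125 128 127 127 107  56  57  67  52]
 [ 69  71  71  69  87 116 118  93  59  53  55  70  49]
 [ 69  68  69  66  69  54  51  56  52  53  54  70  58]
 [ 71  69  69  69  69  68  46  54  56  54  56  64  68]
 [ 77  71  70  69  69  70  49  61  67  68  74  66  63]
 [ 90  68  68  69  69  71  71  68  64  54  43  29  26]
 [104  69  71  69  66  57  45  34  29  22  28  40  53]]
handle top 486.1 215.2 [123  89  64]
scene head top px 445.9 307.9
[[ 32  55  97  98  97  98  98  98  98  98 100 100  99]
 [ 33  37  92  99 100  99 100  99 100 100  99 100 100]
 [ 33  33  72  99  99 100  99  99  99 100 100 101 100]
 [ 33  32  41  97 100  99 100  99  99 102 101 100 101]
 [ 33  32  34  85 100 100 100 101 101 102 100 101 100]
 [ 29  34  36  94 101 100 100 101 101  99  96 100 100]
 [ 26  32  38  78  99 101 101  99  99  99  93  99 100]
 [ 23  28  40  53  82  96  99 100  99  94  71  97  98]
 [ 27  25  40  52  55  62  73  76  70  58  73  99  98]
 [ 34  24  46  54  54  55  56  55  56  54  78  99  99]
 [ 75  26  49  53  54  56  57  56  57  54  70  69  65]
 [ 94  40  48  53  54  56  56  59  56  54  57  56  58]
 [ 60  57  48  53  55  56  57  57  56  53  58  58  58]]
handle top 129.1 226.7 [98 69 48]
```

Run:
```python
from h import *
d=cam("top"); g=cv2.cvtColor(d["image"],cv2.COLOR_RGB2GRAY); m=((g<62)*255).astype(np.uint8); m=cv2.morphologyEx(m,cv2.MORPH_CLOSE,np.ones((5,5)))
n,l,st,c=cv2.connectedComponentsWithStats(m)
for i in range(1,n):
    b=w2b(bp(d,*c[i],.018))
    if 60<st[i,4] and abs(b[0])<250 and abs(b[1])<250: print(st[i],b.round())
hsv=cv2.cvtColor(d["image"],cv2.COLOR_RGB2HSV); bl=cv2.inRange(hsv,(105,150,80),(125,255,255)); print("box now",cv2.boundingRect(bl)); print("box start",cv2.boundingRect(cv2.inRange(cv2.cvtColor(cv2.imread("pics/top0.png"),cv2.COLOR_BGR2HSV),(105,150,80),(125,255,255))))
```

```text
[213 190  26  64 502] [-149. -131.]
[ 208  225  117  122 2090] [-145.   60.]
[ 107  255   79   39 1439] [ 57. -55.]
[156 292  30  28 546] [16. 29.]
box now (422, 279, 58, 43)
box start (422, 279, 58, 43)
```

```bash
python3 -c "
from station import ticket
print(ticket.sign_off())"
```

```text
the job is handed in; nothing more can be done
None
```

I swept all four pieces into the bay, shut the latch bar, set the locking pin in its eye and stood the sweeper back in its holder. The slide box did not move. The job is handed in, but no verdict came back.

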